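# Close the block-plane case and press its lid home

### The job

Close the wooden case of the block plane with its lid: slip the lid's tongue under the bar at the end of the case, let the lid swing down, and press firmly on the other end until the roller catch snaps in and the lid lies flush on the rim all round; keep pressing there for a moment to make sure that it is home. Do not force it or slam it, and leave the plane in the case and the other things on the bench where they are.

Things in the scene. Friction and masses are not known exactly. Their poses are not given: they have to be found in the camera images.
- case: open wooden case, 200 (its x) x 130 (y) mm, fixed to the bench. Origin: centre of its underside, z up. Walls 10 mm thick, rim 70 mm above the bench, inside 180 x 110 mm, floor 8 mm thick. A bar spans the end wall at +x, a sprung roller catch sits in the end wall at -x. Closed, the lid's origin is 49 mm above the case's, axes alike, with 1.5 mm play along x and 2 mm along y either way
- case_slot (a point): mouth of the slot between the bar and the rim at the case's +x end, on the inner side: x = 89, y = 0, z = 75 mm in the case's frame, same axes. The slot is 10 mm high (z = 70 to 80), 94 mm wide, open to the outside behind; the end wall starts at x = 90. The bar is 11 mm along x (89 to 100), 130 mm along y, 10 mm high (z = 80 to 90)
- case_roller (a point): axis of the steel roller catch, 12 mm in diameter, 52 mm long along y, half out of the inner face of the case's -x end wall: x = -90, y = 0, z = 62.5 mm in the case's frame (its screwed plate may be set 1.5 mm further out or 1 mm in, which makes the catch stiffer or softer). A spring lets it back into the wall when the lid's bead passes it; it springs out again above the bead and holds it
- lid: loose wooden lid, 0.27 to 0.53 kg, lying right side up on the bench. Origin: its centre, level with the lowest edge of its parts below (21 mm below the panel), so on the bench now; x points to the tongue, z up. Panel 178 x 130 x 10 mm: x = -100 to 78, z = 21 to 31 mm. Below it, all 106 mm wide along y: a stop lip, a bead, and a cross batten at x = 28 to 52 mm, 21 mm deep
- lid_handle (a point): middle of the solid wooden bar handle on top of the lid: x = 0, y = 0, z = 48 mm in the lid's frame, same axes. The handle is 22 mm thick (along x), 90 mm long (along y) and 34 mm high (z = 31 to 65 mm)
- lid_tongue (a point): middle of the rounded tip of the tongue: x = 99, y = 0, z = 23.5 mm in the lid's frame. The tongue is 84 mm wide, 5 mm thick (z = 21 to 26), from x = 78. It enters the slot only with the lid tilted, tongue down, 8 to 17 degrees; pushed in until its tip is 95 to 99 mm from the case's centre along x, the lid can swing down about it
- lid_stop (a point): lower outer edge of the stop lip under the tongue, 6 mm deep: x = 88.5, y = 0, z = 15 mm in the lid's frame; it goes down inside the end wall under the bar and limits how far the tongue goes in
- lid_bead (a point): axis of the rounded bead (radius 4 mm, along y) of the lip under the end away from the tongue: x = -84.5, y = 0, z = 4 mm in the lid's frame. Let go after hooking, the lid rests with this bead on the roller, that end 16 to 18 mm too high
- lid_catch_end (a point): top face of the lid's panel above the bead, the place to press: x = -85, y = 0, z = 31 mm in the lid's frame, so 80 mm above the bench when closed. Pressed here with some 8 to 20 N (how much is not known beforehand), the bead gives way, snaps past the roller and the panel comes to rest on the rim
- plane: steel block plane, 150 x 48 x 34 mm, lying on the floor of the case; origin: centre of its underside
- mallet: wooden mallet lying on the bench, 330 mm long, 60 mm high; origin under its middle
- tape: tape measure, 70 x 36 x 62 mm, standing on the bench between lid and case
- chisel: chisel, 240 mm long, lying on the bench between lid and case
- square: try square, 200 x 120 mm, lying at the back
- glue: bottle of glue, 66 mm in diameter, 198 mm high, at the back
- clamp: steel F-clamp, 370 mm long, lying at the right side
- offcut: wooden offcut, 160 x 75 x 28 mm, lying at the back
There are look-alikes about, which are no part of the job. What is shaped like the case but blue is not meant.

How it is judged:
By the outcome, as a careful person would: the job done as asked, in the order asked, and still so for the second after the job is handed in, with the robot touching nothing.
It also fails if it takes over 61 s, if anything falls off the work surface, if the arm or the gripper's body presses on something with over 40 N, if the wrist force passes 120 N, or if a joint passes its speed limit or range.

### The arm

A 7-joint arm with a two-finger parallel gripper is mounted at the origin on the work surface. World frame = base frame: x ahead of the robot, y to its left, z up, the work surface at z = 0. Lengths are in mm, angles in degrees, forces in N, time in s.
With the tool pointing down it reaches from about 400 to 900 mm from the base axis. Payload 5.5 kg.
Tool frame: the origin (TCP) lies midway between the tips of the shut fingers; the grasp point (between the pads) lies 19 mm behind it; z points along the fingers, y is the line along which they close (so a half turn about z gives the same grasp; the last joint's range is limited). The gripper opens to 92 mm and grips with 3 to 60 N. Pads are 19 mm wide; open, the fingers measure 130 mm over their backs; the gripper's body (75 mm by 190 mm) begins 47 mm behind the grasp point.
Start: joints at [79.309, 28.699, -24.465, 88.831, 12.651, 65.22, -12.049], TCP at [282.642, -585.332, 226.729] pointing down, gripper open.
Joint ranges: [-164.97, 164.97], [-17.58, 116.51], [-87.97, 89.64], [11.32, 138.91], [-80.73, 260.73], [10.89, 115.49], [-147.41, 147.41]. Speed limits (degrees/s): [147.25, 147.25, 180, 180, 180, 180, 180].

### API

Orientations are given as [roll, pitch, yaw] about the fixed x, y, z axes, in that order (R = Rz(yaw) Ry(pitch) Rx(roll)).
In Python, from workcell import read_state, get_image, camera_params, hand_in gives the robot as it stands.
- The arm moves only by the shell command python3 -m inch 'ROWS' [FORCE]. ROWS is JSON, one flat list of numbers, 7 for each row, row after row: the shift along the tool's x, y, z in mm, then the turn, a rotation vector about the tool's x, y, z in rad, then the finger opening in mm, from 0 to 91.8. A call has 1 to 20 rows; each row shifts and turns the commanded pose from where the row before left it, along the tool's axes as they then stand; what a row does not reach is not made up. A row lasts 1/10 s, in which the tool goes at most 50 mm and 8.59 degrees, less where a joint would pass 70% of its speed; a pose out of reach is approached as far as the arm can. A call is refused whole if a number of a shift passes 50 or a number of a turn 0.15, either way. A call with a gripper value outside its range is refused whole. The fingers move at their own pace and stop on an object; FORCE is the grip in N (left out, the last holds). Time passes only in rows, so rows that do not move let the fingers close. It gives the time, the measured TCP pose, the force, the opening and the grip force at its end, in the units of the state.
- read_state(): the state, without advancing time (a new reading comes with each control period).
- get_image(name): name is "scene" or "top" or "wrist"; returns (picture, depth): 384x512x3 uint8, red, green, blue; 384x512 float32, mm along the optical axis (not along the pixel's ray), 0 where there is no reading.
- camera_params(name): a dict with "camera_matrix" (3x3 intrinsics, pixels), "cam_to_world" (4x4, takes a point from camera to world coordinates); the wrist camera has in their place "tool_from_camera" (4x4, takes a point from camera to tool coordinates, whose origin is the TCP and whose axes are the flange's). Camera axes: x right, y down, z forward; pixel columns grow to the right and rows downward; lengths in mm; the calibration is good to about 2 mm. The wrist camera is an equidistant fisheye: a pixel r from the principal point sees the ray r / f radians off the axis. A picture is of the moment at which its call begins: read the wrist's pose just before it. camera_params takes no time and is no camera call.
- hand_in(): hands the job in; it is judged then, once.
The state is a dict: "clock": time; "joint_pos": joint angles; "joint_vel": joint speeds; "joint_efforts": joint torques, N m; "position": TCP position; "tcp_rot": TCP orientation; "wrist_force": force on the tool from outside, world axes, zero at the start; "wrist_torque": the same for the moment, N m; "finger_gap": finger opening in mm; "finger_force": force on a finger pad.
Only numpy, scipy, OpenCV 4.12 (cv2) and the standard library are available. Lean on these libraries where they do the work, as an engineer would, in place of code of your own. Each camera call takes 0.05 s, during which the arm holds its last target. There are 200 camera calls.

## Working session

There is one attempt and no reset: what is moved stays moved. The work goes in short steps, Python scripts to look and compute and a shell command to move; the robot and the scene stay as the last step left them, time stands still between calls to the robot, and variables do not carry over. Pictures are saved under pics/ and viewed, at most 10 in all, crops included, and the job is handed in when it is done.

```bash
mkdir -p pics; python3 - <<'E'
from workcell import *
import cv2,numpy as np
s=read_state();print(s['clock'],s['position'],s['tcp_rot'],s['wrist_force'])
for n in('scene','top'):
    p,d=get_image(n);cv2.imwrite(f'pics/{n}0.png',p[:,:,::-1]);np.savez(f'{n}0.npz',p=p,d=d)
    c=camera_params(n);print(n,np.round(c['camera_matrix'],1).tolist(),np.round(c['cam_to_world'],3).tolist(),(d==0).mean())
print(camera_params('wrist'))
E
```

```text
0.0 [ 282.24972553 -584.73995446  225.65624524] [-1.79886259e+02 -2.52547773e-03  2.57764639e+01] [-0.08364603  0.68443122  0.36238273]
scene [[381.4, 0.0, 254.4], [0.0, 381.4, 195.9], [0.0, 0.0, 1.0]] [[0.277, 0.581, -0.765, 1326.636], [0.961, -0.164, 0.223, -277.118], [0.005, -0.797, -0.604, 743.165], [0.0, 0.0, 0.0, 1.0]] 0.004536946614583333
top [[463.3, 0.0, 253.8], [0.0, 463.3, 189.9], [0.0, 0.0, 1.0]] [[-0.0, -0.997, 0.081, 393.101], [-1.0, 0.001, 0.01, -45.821], [-0.01, -0.081, -0.997, 1423.365], [0.0, 0.0, 0.0, 1.0]] 0.003926595052083333
{'camera_matrix': array([[297.31863964,   0.        , 253.74355158],
       [  0.        , 297.31863964, 189.69660375],
       [  0.        ,   0.        ,   1.        ]]), 'tool_from_camera': array([[-4.19602415e-04, -9.52778362e-01, -3.03666292e-01,
         8.33034838e+01],
       [ 9.99999829e-01, -5.23415769e-04,  2.60473018e-04,
         2.41046153e-01],
       [-4.07116781e-04, -3.03666131e-01,  9.52778419e-01,
        -1.58976667e+02],
       [ 0.00000000e+00,  0.00000000e+00,  0.00000000e+00,
         1.00000000e+00]])}
```

View pics/top0.png

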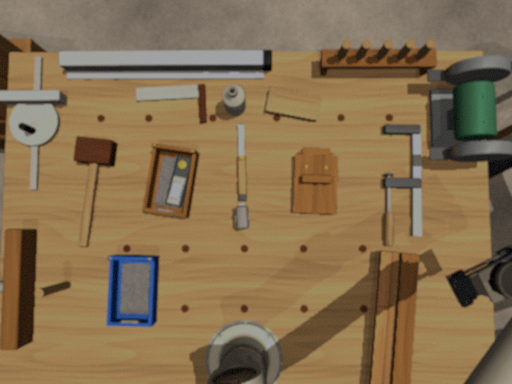

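View pics/scene0.png

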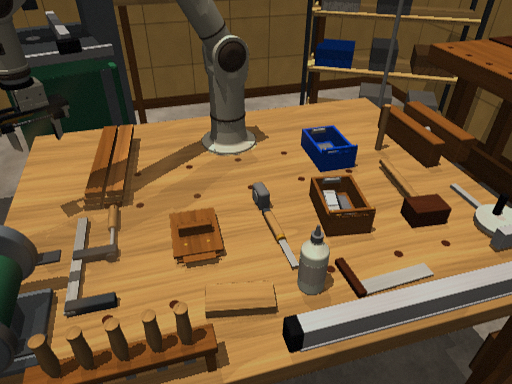

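The top view shows the case at about (171,181), the lid at about (315,181) with its tongue towards the top of the picture (row 150), and the tape and chisel between them at column 241. Next I'll measure them using depth.

```bash
cat > h.py <<'E'
import numpy as np,cv2
from workcell import *
def cloud(n,d):
    c=camera_params(n);K=c['camera_matrix'];v,u=np.indices(d.shape)
    P=np.stack([(u-K[0,2])/K[0,0]*d,(v-K[1,2])/K[1,1]*d,d],-1)
    T=c['cam_to_world'];return P@T[:3,:3].T+T[:3,3]
def rect(P,m):
    r=cv2.minAreaRect(P[m][:,:2].astype(np.float32));return np.round(r[0],1),np.round(r[1],1),round(r[2],2)
E
python3 - <<'E'
from h import *
z=np.load('top0.npz');W=cloud('top',z['d']);H=W[...,2]
print('bench',np.median(H[225:245,200:300]))
def sub(r0,r1,c0,c1,a,b):
    m=np.zeros(H.shape,bool);m[r0:r1,c0:c1]=True;m&=(H>a)&(H<b);
    n,l,st,_=cv2.connectedComponentsWithStats(m.astype(np.uint8));k=1+st[1:,4].argmax();return l==k
for nm,a in dict(lidpanel=(135,225,280,350,22,40),handle=(135,225,280,350,52,75),lidall=(135,225,280,350,12,80),rim=(130,230,130,210,58,100),bar=(130,230,130,210,80,100),plane=(130,230,130,210,20,50)).items():
    m=sub(*a);print(nm,m.sum(),rect(W,m),np.median(H[m]),W[m].mean(0))
np.set_printoptions(linewidth=250)
print(np.round(H[140:222:3,140:205:4]).astype(int));print(np.round(H[144:218:3,288:342:4]).astype(int))
p=z['p'];c=np.hstack([cv2.resize(p[135:225,q:q+80],None,fx=5,fy=5,interpolation=2) for q in(130,275)]);cv2.imwrite('pics/crop.png',c[:,:,::-1])
E
```

```text
bench 0.6877275874027191
lidpanel 2451 (array([ 538. , -216.4]), array([130.5, 199.5]), 87.47) 31.479463419270132 [ 532.18267904 -215.65681848   31.36199222]
handle 235 (array([ 538.1, -215.5]), array([88.4, 22.3]), 87.81) 65.44773919709178 [ 537.55841356 -215.4189303    65.05800199]
lidall 2727 (array([ 538.3, -216.6]), array([130.5, 199.8]), 87.67) 31.814135186959675 [ 533.36383319 -215.72880312   34.27299846]
rim 911 (array([534. , 218.6]), array([132.2, 200.4]), 81.41) 70.83796730646941 [536.31849157 218.27172189  73.45869058]
bar 180 (array([627.2, 204.6]), array([132. ,  11.8]), 81.37) 90.17518577612555 [626.42283678 203.30461167  89.93264007]
plane 770 (array([536.2, 197.8]), array([ 49.7, 149.4]), 76.93) 34.32474615596129 [533.24844231 197.93708104  33.16029621]
[[   0   -3   -1   -2    2    0   -1    1    0   -1    2    2    8    1    0   -4   -2]
 [  -8    0    0   93   89    1   -2   -2    5    5    3    2   -1    2   -1   -1   -1]
 [  -1   -1   -2   87   92   94   88   93   89   93    2    4    2   -5    5    1    5]
 [   1   -1    0   69   60   42   53   66   87   92   8
[... 3271 characters left out ...]
1   29   28   33   32   32   25   37   -5]
 [  -4   -2   31   32   30   33   33   29   36   36   31   35   35    3]
 [  -2    2   30   35   33   33   27   31   35   33   31   27   34    1]
 [   5   -4   27   34   34   32   31   28   35   34   36   29   35    2]
 [   2    0   34   35   33   26   31   30   33   31   29   32   31    2]
 [   1   -4   30   34   27   34   40   33   30   26   29   32   -4    1]
 [   1    3   33   34   33   25   31   37   26   29   27   31    2    2]
 [   0   -4   38   34   28   34   36   30   31   32   31   32   -5    3]
 [  -1   -3   -2   -2    3    0   -6    2    2    5   28   28    3   -1]
 [  -2    2    4    0    1    3    2    2    2    1    4   -1   -1   -2]]
```

View pics/crop.png

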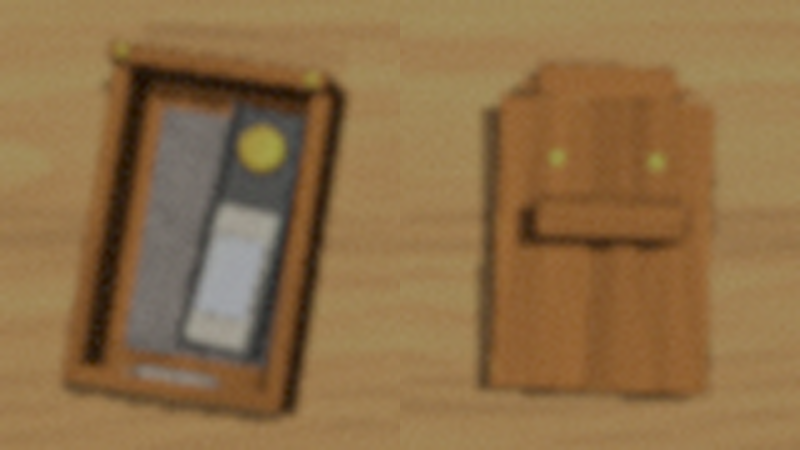

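The crop shows that the case's bar (brass screws) is at the top, world +x, and the roller is at the bottom. Estimates:
- Case: about (534, 218.6), yaw −8.6°.
- Lid: about (538, −215.5), yaw −2.4°.

I'm moving above the handle.

```bash
python3 -m inch '[0,0,0,0,0,-0.135,91, 0,0,0,0,0,-0.135,91, 0,0,0,0,0,-0.135,91, 0,0,0,0,0,-0.135,91, 0,0,0,0,0,-0.135,91, 0,0,0,0,0,-0.135,91, 0,0,0,0,0,-0.135,91, 0,0,0,0,0,-0.135,91, 31.7,20,0,0,0,0,91, 31.7,20,0,0,0,0,91, 31.7,20,0,0,0,0,91, 31.7,20,0,0,0,0,91, 31.7,20,0,0,0,0,91, 31.7,20,0,0,0,0,91, 31.7,20,0,0,0,0,91, 31.7,20,0,0,0,0,91, 31.7,20,0,0,0,0,91, 31.7,20,0,0,0,0,91, 31.7,20,0,0,0,0,91, 31.7,20,0,0,0,0,91]' 50
cat >> h.py <<'E'
from scipy.spatial.transform import Rotation as Ro
def tool(s):
    T=np.eye(4);T[:3,:3]=Ro.from_euler('xyz',s['tcp_rot'],degrees=True).as_matrix();T[:3,3]=s['position'];return T
def wcloud():
    s=read_state();p,d=get_image('wrist');c=camera_params('wrist');K=c['camera_matrix'];v,u=np.indices(d.shape)
    x=u-K[0,2];y=v-K[1,2];r=np.hypot(x,y)+1e-9;th=r/K[0,0];t=np.tan(th)
    P=np.stack([x/r*t*d,y/r*t*d,d],-1)
    T=tool(s)@c['tool_from_camera'];W=P@T[:3,:3].T+T[:3,3];W[d==0]=np.nan;return p,W
def comp(W,x0,x1,y0,y1,a,b):
    m=(W[...,2]>a)&(W[...,2]<b)&(W[...,0]>x0)&(W[...,0]<x1)&(W[...,1]>y0)&(W[...,1]<y1)
    n,l,st,_=cv2.connectedComponentsWithStats(m.astype(np.uint8));k=1+st[1:,4].argmax();return l==k
def delta(xyz,rpy):
    s=read_state();T=tool(s);R=T[:3,:3]
    print('shift',np.round(R.T@(np.array(xyz)-T[:3,3]),1),'turn',np.round(Ro.from_matrix(R.T@Ro.from_euler('xyz',rpy,degrees=True).as_matrix()).as_rotvec(),4))
E
python3 - <<'E'
from h import *
s=read_state();print(s['clock'],s['position'],s['tcp_rot'],s['joint_pos'])
p,W=wcloud();cv2.imwrite('pics/w1.png',p[:,:,::-1]);print('bench',np.nanmedian(W[...,2][abs(W[...,2])<12]))
for nm,a in dict(panel=(24,40),handle=(57,73)).items():
    m=comp(W,400,680,-330,-100,*a);print(nm,m.sum(),rect(W,m),np.median(W[m][:,2]))
E
```

```text
clock: 2.1
position: [538.3, -213.8, 226.4]
tcp_rot: [-180.0, -0.0, 87.6]
wrist_force: [-0.5, -0.2, 0.0]
finger_gap: 91.1
finger_force: 0.0
2.1 [ 538.3197926  -213.83905079  226.3818667 ] [-1.79960863e+02 -4.56273930e-03  8.76347264e+01] [ 5.33048385e+01  2.56994866e+01 -4.47374027e+01  9.88445755e+01
  1.98989249e+01  6.37486651e+01  7.04813934e-02]
bench 0.9700901985719099
panel 13794 (array([ 536.7, -215.7]), array([130.1, 199.6]), 87.67) 31.85730488058195
handle 1509 (array([ 537.2, -215.2]), array([88.6, 22.1]), 88.0) 65.74091970131047
```

View pics/w1.png

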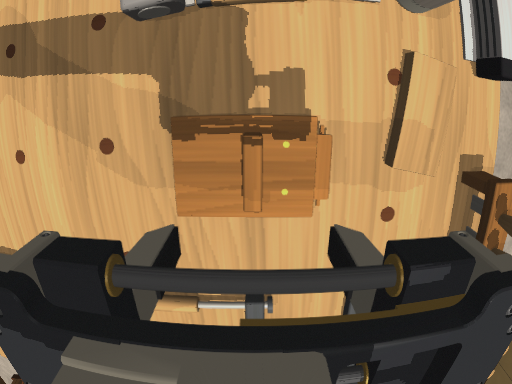

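The wrist view shows the lid upright at about (250,170), with the handle across it at (252,172), between the fingers' line. It agrees with the top view to 1 mm. I'm descending and gripping.

```bash
python3 -m inch '[-0.3,-0.1,25,0,0,0,91, -0.3,-0.1,25,0,0,0,91, -0.3,-0.1,25,0,0,0,91, -0.3,-0.1,25,0,0,0,91, -0.3,-0.1,25,0,0,0,91, -0.1,0,20,0,0,0,91, 0,0,15,0,0,0,91, 0,0,12,0,0,0,91, 0,0,8,0,0,0,91, 0,0,6,0,0,0,91, 0,0,3,0,0,0,91, 0,0,0,0,0,0,0, 0,0,0,0,0,0,0, 0,0,0,0,0,0,0, 0,0,0,0,0,0,0, 0,0,0,0,0,0,0, 0,0,0,0,0,0,0, 0,0,0,0,0,0,0, 0,0,0,0,0,0,0, 0,0,0,0,0,0,0]' 55
```

```text
clock: 4.15
position: [537.4, -216.7, 37.7]
tcp_rot: [-180.0, -0.0, 87.6]
wrist_force: [0.3, -0.7, 0.7]
finger_gap: 23.5
finger_force: 1.2
```

```bash
python3 -m inch '[0,0,0,0,0,0,0, 0,0,0,0,0,0,0, 0,0,0,0,0,0,0, 0,0,-3,0,0,0,0, 0,0,-6,0,0,0,0, 0,0,-10,0,0,0,0, 0,0,-16,0,0,0,0, 0,0,-20,0,0,0,0, 0,0,-20,0,0,0,0, 0,0,-20,0,0,0,0, 0,0,-20,0,0,0,0, 0,0,-14,0,0,0,0, 0,0,-8,0,0,0,0, 0,0,-3,0,0,0,0, 0,0,0,0,0,0,0]' 55
python3 - <<'E'
from h import *
s=read_state();print(s['clock'],s['position'],s['tcp_rot'],s['wrist_force'],s['finger_gap'],s['finger_force'])
p,W=wcloud();
m=comp(W,400,680,-330,-100,155,185);P=W[m];print(m.sum(),rect(W,m))
A=np.c_[P[:,:2]-P[:,:2].mean(0),np.ones(len(P))];print(np.linalg.lstsq(A,P[:,2],rcond=None)[0])
E
```

```text
clock: 5.65
position: [537.3, -216.7, 177.8]
tcp_rot: [-180.0, 0.0, 87.6]
wrist_force: [-1.0, -0.7, -3.4]
finger_gap: 21.7
finger_force: 55.0
5.65 [ 537.31601506 -216.7252629   177.78841026] [-1.79999405e+02  9.97255305e-03  8.76482644e+01] [-0.98400874 -0.65192564 -3.41003529] 21.690237027757096 54.99810755252838
30024 (array([ 537.9, -196.5]), array([ 92.8, 199.4]), 87.05)
[-9.49779962e-03  8.78225042e-03  1.71681593e+02]
```

```bash
python3 -m inch '[0,0,0,0,0,0.018,0, 0,0,0,0,0,0.018,0, 0,0,0,0,0,0.018,0, 0,0,0,0,0,0.018,0, 0,0,0,0,0,0.018,0, 0,0,0,0,0,0.018,0, 6,-1,0,0,0,0,0, 14,-2,0,0,0,0,0, 22,-3.4,0,0,0,0,0, 27,-4,0,0,0,0,0, 27,-4,0,0,0,0,0, 27,-4,0,0,0,0,0, 27,-4,0,0,0,0,0, 27,-4,0,0,0,0,0, 24,-4,0,0,0,0,0, 20,-3,0,0,0,0,0, 14,-2,0,0,0,0,0, 6,-1,0,0,0,0,0, 2,-0.4,0,0,0,0,0, 0,0,0,0,0,0,0]' 55
python3 - <<'E'
from h import *
s=read_state();print(s['clock'],s['position'],s['tcp_rot'])
p,W=wcloud();cv2.imwrite('pics/w2.png',p[:,:,::-1]);np.savez('w2.npz',p=p,W=W)
print('bench',np.nanmedian(W[...,2][abs(W[...,2])<12]))
for nm,a in dict(rim=(60,100),bar=(82,100),low=(64,76)).items():
    m=comp(W,400,680,110,330,*a);print(nm,m.sum(),rect(W,m),np.median(W[m][:,2]))
E
```

```text
clock: 7.7
position: [537.1, 28.5, 177.6]
tcp_rot: [-180.0, 0.0, 81.4]
wrist_force: [-0.7, 0.4, -3.8]
finger_gap: 21.6
finger_force: 55.0
7.7 [537.08920593  28.52661359 177.62854243] [-1.79992295e+02  2.95486150e-02  8.14324263e+01]
bench 1.0269505628640445
rim 4330 (array([527.9, 186. ]), array([ 65.2, 201.1]), 80.99) 71.0133013925024
bar 768 (array([619.8, 164.8]), array([49.6, 11.5]), 81.02) 90.74239361074982
low 3334 (array([527.5, 186. ]), array([ 65.1, 200.4]), 80.99) 70.79281365732459
```

View pics/w2.png

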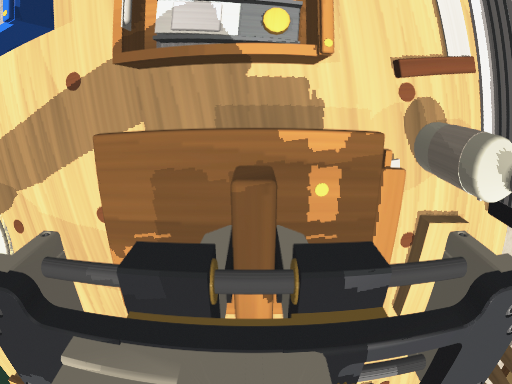

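The wrist view shows the case's near wall, bar end and plane at the top of the frame (rows 0–65). That gives a case centre of about (532.9, 218.3) and yaw −8.8°. I'm moving over the case, then tilting 12° tongue down.

```bash
python3 -m inch '[4,-1,0,0,0,0.004,0, 10,-2.5,0,0,0,0,0, 18,-4.5,0,0,0,0,0, 25,-6,0,0,0,0,0, 26,-6,0,0,0,0,0, 26,-6,0,0,0,0,0, 26,-6,0,0,0,0,0, 22,-5,0,0,0,0,0, 16,-3.5,0,0,0,0,0, 8.9,-2,0,0,0,0,0, 4,-0.5,0,0,0,0,0, 0,0,0,0.02,0,0,0, 0,0,0,0.035,0,0,0, 0,0,0,0.035,0,0,0, 0,0,0,0.035,0,0,0, 0,0,0,0.035,0,0,0, 0,0,0,0.03,0,0,0, 0,0,0,0.0195,0,0,0, 0,0,0,0,0,0,0, 0,0,0,0,0,0,0]' 55
cat >> h.py <<'E'
C=np.array([532.9,218.3]);YAW=-8.8
def case(W):
    W=np.asarray(W,float);a=np.radians(YAW);d=W[...,:2]-C;o=W.copy();o[...,0]=d[...,0]*np.cos(a)+d[...,1]*np.sin(a);o[...,1]=-d[...,0]*np.sin(a)+d[...,1]*np.cos(a);return o
E
python3 - <<'E'
from h import *
s=read_state();print(s['clock'],s['position'],s['tcp_rot'],case(s['position']),s['wrist_force'],s['joint_pos'])
for n in('top','scene'):
    p,d=get_image(n);W=case(cloud(n,d));np.savez(n+'1.npz',p=p,W=W)
    for nm,a in dict(bar=(84,97)).items():
        m=comp(W,70,120,-90,90,*a)
        print(n,nm,m.sum(),rect(W,m))
    if n=='scene':cv2.imwrite('pics/s1.png',cv2.resize(p[110:270,260:430],None,fx=3.5,fy=3.5)[:,:,::-1])
p,W=wcloud();W=case(W);np.savez('w3.npz',p=p,W=W);cv2.imwrite('pics/w3.png',p[:,:,::-1])
E
```

```text
clock: 9.75
position: [522.9, 219.3, 177.6]
tcp_rot: [-168.0, 0.0, 81.2]
wrist_force: [-0.3, 0.1, -2.8]
finger_gap: 21.6
finger_force: 55.0
9.75 [522.88959293 219.26027268 177.5775511 ] [-1.67992374e+02  1.11900964e-03  8.12245120e+01] [-10.0394765   -0.58248178 177.5775511 ] [-0.2869059   0.06856549 -2.83357299] [ 11.06690647  36.17940919 -46.67891045  93.9324489   18.81860717
  70.31342419 -48.46201137]
top bar 34 (array([ 95.8, -48.3]), array([31.9, 10.2]), 87.0)
scene bar 202 (array([96.1,  0.7]), array([128.1,  14.7]), 89.28)
```

View pics/w3.png

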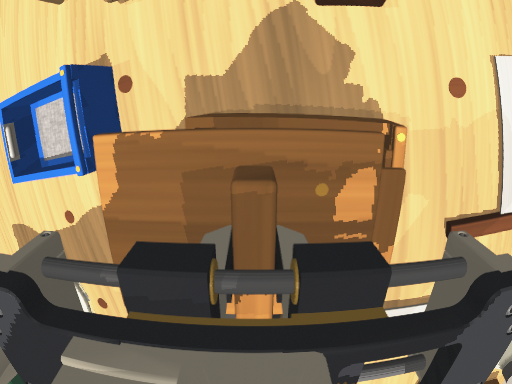

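View pics/s1.png

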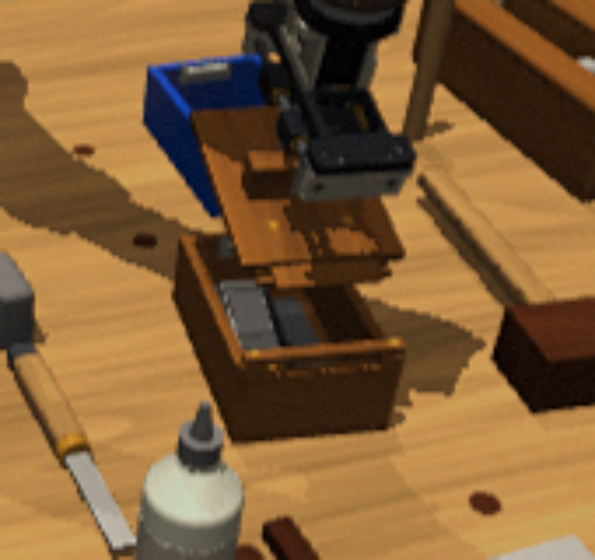

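The wrist view shows the far wall behind the lid (edge near row 118) and the bar end with its screw at (400,135). The scene crop shows the lid tilted tongue-down, in line with the case. Next I'll compare the sideways alignment within single views.

```bash
python3 - <<'E'
from h import *
z=np.load('scene1.npz');W=z['W'];p=z['p']
# lid z of panel top at tilt: plane
th=np.radians(12);O=np.array([-10.04,-0.58,177.58])
L=W-O;lx=L[...,0]*np.cos(th)-L[...,2]*np.sin(th);lz=L[...,0]*np.sin(th)+L[...,2]*np.cos(th)+37.5
LW=np.stack([lx,L[...,1],lz],-1)
m=comp(LW,15,76,-90,90,25,37);print('panel(lid frame,tcp y=0)',m.sum(),rect(LW,m))
for q in(20,35,50,65):
    r=m&(abs(lx-q)<5);y=L[...,1][r]+O[1];print(q,r.sum(),np.percentile(y,[1,50,99]).round(1),np.median(lz[r]).round(1))
b=comp(W,70,120,-90,90,84,97);print('bar y',np.percentile(W[b][:,1],[1,50,99]))
z=np.load('w3.npz');V=z['W']
for lo,hi in((-60,-20),(-20,20),(20,60)):
    m=(V[...,0]>lo)&(V[...,0]<hi)&(V[...,1]>45)&(V[...,1]<80)&(abs(V[...,2]-71)<5);y=V[...,1][m];print('farwall',lo,m.sum(),np.percentile(y,[1,99]))
m=(abs(V[...,2]-91)<5)&(V[...,0]>70)&(V[...,0]<115)&(V[...,1]>20)&(V[...,1]<80);print('bar',m.sum(),np.percentile(V[m],[2,98],axis=0))
L=V-O;lx=L[...,0]*np.cos(th)-L[...,2]*np.sin(th);lz=L[...,0]*np.sin(th)+L[...,2]*np.cos(th)+37.5
for q in(-70,-40,30,60):
    m=(abs(lx-q)<8)&(abs(lz-31)<6)&(L[...,1]>0)&(L[...,1]<80);print('lid far edge',q,m.sum(),np.percentile(L[...,1][m],[50,99])+O[1],np.median(lz[m]))
E
```

```text
panel(lid frame,tcp y=0) 754 (array([45.5,  0.7]), array([ 60.6, 130.9]), 0.05)
20 107 [-64.7  -2.8  62.7] 31.8
35 128 [-64.2  -7.4  62.4] 32.2
50 124 [-64.8  -2.4  62.3] 32.0
65 131 [-64.3  -5.7  64.3] 31.9
bar y [-63.16769382  -2.05110525  64.18144924]
farwall -60 466 [55.8129573  65.37775468]
farwall -20 490 [56.48355421 65.8080317 ]
farwall 20 458 [57.17753364 66.03822364]
bar 539 [[88.31177224 32.36260211 86.8353636 ]
 [98.8016259  65.32757933 92.69934982]]
lid far edge -70 2421 [35.23507617 65.11673871] 31.86153705672152
lid far edge -40 2790 [35.24682761 65.19339617] 31.938396203442053
lid far edge 30 2804 [36.0287399  65.08878203] 32.042428680768964
lid far edge 60 2605 [35.20439063 65.23049337] 32.07556063644901
```

```bash
python3 -m inch '[0.2,0.4,2,0,0,-0.004,0, 0.3,1.04,4.89,0,0,0,0, 0,1.66,7.82,0,0,0,0, 0,1.66,7.82,0,0,0,0, 0,1.66,7.82,0,0,0,0, 0,1.66,7.82,0,0,0,0, 0,1.04,4.89,0,0,0,0, 0,1.04,4.89,0,0,0,0, 0,0.83,3.91,0,0,0,0, 0,0.62,2.93,0,0,0,0, 0,0.62,2.93,0,0,0,0, 0,0.62,2.93,0,0,0,0, 0,0.42,1.96,0,0,0,0, 0,0.42,1.96,0,0,0,0, 0,0.2,1,0,0,0,0, 0,0,0,0,0,0,0]' 55
python3 - <<'E'
from h import *
s=read_state();print(case(s['position']),s['wrist_force'],s['wrist_torque'])
E
```

```text
clock: 11.5
position: [522.9, 219.9, 110.6]
tcp_rot: [-168.0, -0.0, 81.5]
wrist_force: [-0.2, 0.7, -2.4]
finger_gap: 21.4
finger_force: 55.0
[-1.01297955e+01  5.76930212e-02  1.10589427e+02] [-0.1667168   0.68857686 -2.4074185 ] [-0.10060077 -0.45522271  0.02336006]
```

```bash
python3 -m inch '[0,0.24,1.1,0,0,0,0, 0,0.24,1.1,0,0,0,0, 0,0,0,0,0,0,0, 0,0.98,-0.21,0,0,0,0, 0,0.98,-0.21,0,0,0,0, 0,0.98,-0.21,0,0,0,0, 0,0.98,-0.21,0,0,0,0, 0,0.98,-0.21,0,0,0,0, 0,0.98,-0.21,0,0,0,0, 0,0.98,-0.21,0,0,0,0, 0,0.98,-0.21,0,0,0,0, 0,0,0,0,0,0,0]' 55
python3 - <<'E'
from h import *
s=read_state();print(case(s['position']),s['wrist_force'],s['wrist_torque'])
E
```

```text
clock: 12.7
position: [531.1, 218.7, 108.4]
tcp_rot: [-168.0, -0.0, 81.4]
wrist_force: [0.8, -0.7, -3.7]
finger_gap: 21.6
finger_force: 55.0
[ -1.85303808   0.13094884 108.44601212] [ 0.77628134 -0.65868759 -3.71815258] [-0.08850096 -0.47348935  0.06581936]
```

```bash
python3 -m inch '[0,0.98,-0.21,0,0,0,0, 0,0.98,-0.21,0,0,0,0, 0,0.98,-0.21,0,0,0,0, 0,0.98,-0.21,0,0,0,0, 0,0.98,-0.21,0,0,0,0, 0,0,0,0,0,0,0]' 55
python3 - <<'E'
from h import *
s=read_state();print(case(s['position']),s['wrist_force'],s['wrist_torque'])
p,d=get_image('scene');cv2.imwrite('pics/s2.png',cv2.resize(p[150:260,290:400],None,fx=5,fy=5,interpolation=2)[:,:,::-1])
E
```

```text
clock: 13.3
position: [536.1, 217.9, 108.5]
tcp_rot: [-168.0, -0.0, 81.4]
wrist_force: [0.7, -1.3, -4.0]
finger_gap: 21.3
finger_force: 55.0
[  3.18883754   0.13082899 108.45109937] [ 0.74987307 -1.27505405 -4.03814363] [-0.08203765 -0.46829631 -0.03083362]
```

View pics/s2.png

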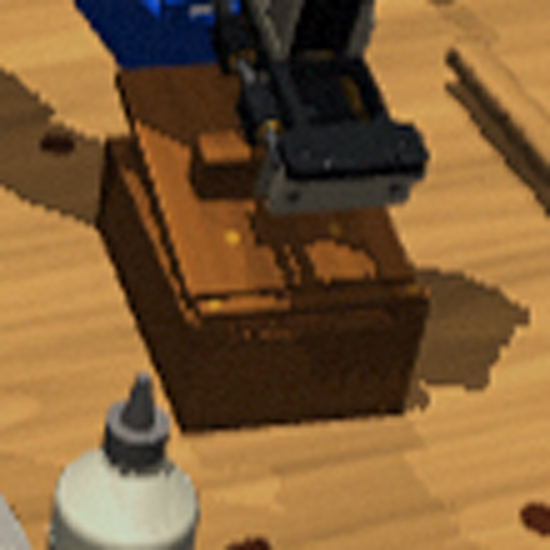

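The scene crop shows the tongue under the bar (bar from (200,305) to (425,290)), with no contact force. Now I'll swing the lid down about the tip to about 6.3°, still gripped.

```bash
python3 -m inch '[0,-0.04,0.84,-0.008,0,0,0, 0,-0.04,0.84,-0.008,0,0,0, 0,-0.04,0.84,-0.008,0,0,0, 0,-0.04,0.84,-0.008,0,0,0, 0,-0.04,0.84,-0.008,0,0,0, 0,-0.04,0.84,-0.008,0,0,0, 0,-0.04,0.84,-0.008,0,0,0, 0,-0.04,0.84,-0.008,0,0,0, 0,-0.04,0.84,-0.008,0,0,0, 0,-0.04,0.84,-0.008,0,0,0, 0,-0.04,0.84,-0.008,0,0,0, 0,-0.04,0.84,-0.008,0,0,0, 0,0,0,0,0,0,0]' 55
python3 - <<'E'
from h import *
s=read_state();print(case(s['position']),s['wrist_force'],s['wrist_torque'])
E
```

```text
clock: 14.65
position: [533.4, 218.4, 98.6]
tcp_rot: [-173.5, -0.0, 81.5]
wrist_force: [-0.0, 0.1, -3.0]
finger_gap: 21.9
finger_force: 55.0
[ 0.44831092  0.20254131 98.55591544] [-0.03968456  0.0995922  -3.03379807] [-0.0730965  -0.28413995 -0.00140102]
```

```bash
python3 -m inch '[0,0.05,0.8,-0.007,0,0,0, 0,0.05,0.8,-0.007,0,0,0, 0,0.05,0.7,-0.006,0,0,0, 0,0,0,0,0,0,0]' 55
python3 - <<'E'
from h import *
s=read_state();print(case(s['position']),s['wrist_force'],s['wrist_torque'])
E
```

```text
clock: 15.05
position: [534.0, 218.4, 96.6]
tcp_rot: [-174.7, -0.1, 81.5]
wrist_force: [1.3, -0.4, -2.3]
finger_gap: 21.7
finger_force: 55.0
[ 1.09546915  0.22907459 96.60706233] [ 1.34004353 -0.44209714 -2.34134672] [-0.04102132 -0.36010516  0.0524158 ]
```

```bash
python3 -m inch '[0,0,0,0,0,0,26, 0,0,0,0,0,0,30, 0,0,0,0,0,0,36, 0,0,0,0,0,0,45, 0,0,0,0,0,0,50, 0,0,0,0,0,0,50, 0,0,-4,0,0,0,50, 0,0,-8,0,0,0,50, 0,0,-12,0,0,0,50, 0,0,-14,0,0,0,50, 0,0,-14,0,0,0,50, 0,0,-14,0,0,0,50, 0,0,-12,-0.03,0,0,50, 0,0,-12,-0.03,0,0,30, 0,0,-6,-0.0325,0,0,0, 0,0,0,0,0,0,0, 0,0,0,0,0,0,0]' 55
python3 - <<'E'
from h import *
s=read_state();print(s['clock'],case(s['position']),s['position'],s['tcp_rot'],s['wrist_force'],s['wrist_torque'])
p,W=wcloud();W=case(W);np.savez('w4.npz',W=W,p=p);cv2.imwrite('pics/w4.png',p[:,:,::-1])
def fit(x0,x1):
    m=(W[...,0]>x0)&(W[...,0]<x1)&(abs(W[...,1])<60)&(W[...,2]>72)&(W[...,2]<108)&((abs(W[...,0])>20)|(abs(W[...,1])>50));P=W[m]
    return m.sum(),np.polyfit(P[:,0],P[:,2],1)
k,f=fit(-95,-15);print(k,f,np.polyval(f,[-85,75]))
m=comp(W,-30,30,-70,70,110,130);print('handle',m.sum(),rect(W,m))
E
```

```text
clock: 16.75
position: [541.6, 216.8, 192.2]
tcp_rot: [-180.0, -0.0, 81.5]
wrist_force: [0.4, 0.3, -0.9]
finger_gap: 22.8
finger_force: 0.0
16.75 [ 8.84408468e+00 -1.01720114e-01  1.92159077e+02] [541.62441375 216.84645761 192.1590769 ] [-1.79955665e+02 -1.72632589e-02  8.14761242e+01] [ 0.38542013  0.29701507 -0.87615356] [ 0.03875702 -0.05276079 -0.02781896]
9085 [-0.09766173 90.48941507] [98.79066227 83.16478518]
handle 2804 (array([3.3, 1.4]), array([22.7, 88.8]), 0.67)
```

View pics/w4.png

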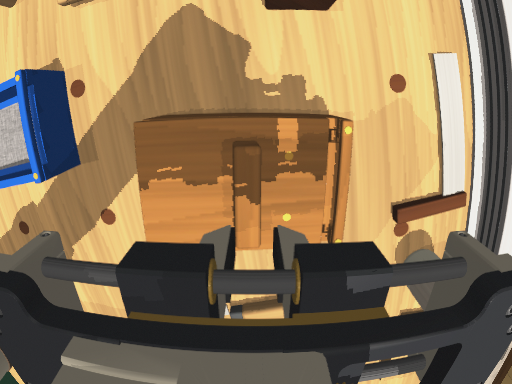

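The wrist view shows the lid resting hooked under the bar (bar at column 345), tilted 5.6°, catch end about 17.8 mm high as described. I'm moving above the catch end with the fingers shut.

```bash
python3 -m inch '[0,-5,0,0,0,0,0, 0.1,-12,0,0,0,0,0, 0.2,-18,0,0,0,0,0, 0.2,-20,0,0,0,0,0, 0.1,-18,2,0,0,0,0, 0,-12,6,0,0,0,0, 0,-6,12,0,0,0,0, 0,-2.8,14,0,0,0,0, 0,0,14,0,0,0,0, 0,0,14,0,0,0,0, 0,0,12,0,0,0,0, 0,0,8,0,0,0,0, 0,0,4,0,0,0,0, 0,0,2,0,0,0,0, 0,0,0,0,0,0,0]' 20
python3 - <<'E'
from h import *
s=read_state();print(case(s['position']),s['wrist_force'],s['wrist_torque'])
E
```

```text
clock: 18.3
position: [449.2, 231.8, 104.1]
tcp_rot: [-180.0, -0.1, 81.5]
wrist_force: [0.4, 0.3, -0.4]
finger_gap: 0.5
finger_force: 0.0
[-84.77754383   0.57404391 104.08242197] [ 0.40042258  0.34762702 -0.44604238] [ 0.01803508 -0.09203354 -0.0084692 ]
```

```bash
python3 -m inch '[0,0,1.5,0,0,0,0, 0,0,1.5,0,0,0,0, 0,0,1,0,0,0,0, 0,0,1,0,0,0,0, 0,0,1,0,0,0,0, 0,0,1,0,0,0,0, 0,0,1,0,0,0,0, 0,0,0,0,0,0,0]'; python3 -m inch '[0,0,0.8,0,0,0,0, 0,0,0.8,0,0,0,0, 0,0,0.8,0,0,0,0, 0,0,0,0,0,0,0]';python3 -m inch '[0,0,0.8,0,0,0,0, 0,0,0.8,0,0,0,0, 0,0,0.8,0,0,0,0, 0,0,0,0,0,0,0]'
```

```text
clock: 19.1
position: [450.1, 231.7, 97.0]
tcp_rot: [179.9, -0.0, 81.4]
wrist_force: [0.4, -2.2, 9.1]
finger_gap: 0.4
finger_force: 4.3
clock: 19.5
position: [450.2, 231.6, 94.5]
tcp_rot: [179.9, -0.1, 81.4]
wrist_force: [0.1, -1.7, 7.7]
finger_gap: 0.6
finger_force: 3.7
clock: 19.9
position: [449.4, 231.7, 91.3]
tcp_rot: [-180.0, -0.1, 81.4]
wrist_force: [0.8, -0.4, 0.5]
finger_gap: -0.0
finger_force: 0.6
```

```bash
python3 -m inch '[0,0,1,0,0,0,0, 0,0,1,0,0,0,0, 0,0,1,0,0,0,0, 0,0,1,0,0,0,0, 0,0,1,0,0,0,0, 0,0,1,0,0,0,0, 0,0,1,0,0,0,0, 0,0,1,0,0,0,0, 0,0,0,0,0,0,0]'; python3 -m inch '[0,0,0.8,0,0,0,0, 0,0,0.8,0,0,0,0, 0,0,0.8,0,0,0,0, 0,0,0,0,0,0,0]'
```

```text
clock: 20.8
position: [449.0, 231.6, 83.1]
tcp_rot: [-179.9, -0.0, 81.5]
wrist_force: [-0.4, 0.1, -0.2]
finger_gap: 0.5
finger_force: 0.0
clock: 21.2
position: [449.0, 231.6, 80.7]
tcp_rot: [-179.9, -0.0, 81.5]
wrist_force: [1.0, 0.4, 0.6]
finger_gap: 0.1
finger_force: 0.0
```

```bash
python3 -m inch '[0,0,0.5,0,0,0,0, 0,0,0.5,0,0,0,0, 0,0,0.5,0,0,0,0, 0,0,0,0,0,0,0]'; python3 -m inch '[0,0,0.5,0,0,0,0, 0,0,0.5,0,0,0,0, 0,0,0,0,0,0,0]'
```

```text
clock: 21.6
position: [449.1, 231.7, 80.3]
tcp_rot: [-180.0, -0.0, 81.5]
wrist_force: [-3.9, -1.9, 11.9]
finger_gap: 0.3
finger_force: 5.5
clock: 21.9
position: [449.1, 231.8, 80.2]
tcp_rot: [180.0, 0.0, 81.5]
wrist_force: [-5.7, -4.9, 21.3]
finger_gap: 0.6
finger_force: 10.7
```

The panel stopped at z ≈ 80.2 under a firm 21 N, so it is on the rim. I'm holding a little longer, then retreating and checking.

```bash
python3 -m inch '[0,0,0.3,0,0,0,0, 0,0,0,0,0,0,0, 0,0,0,0,0,0,0, 0,0,0,0,0,0,0, 0,0,0,0,0,0,0, 0,0,0,0,0,0,0, 0,0,0,0,0,0,0, 0,0,0,0,0,0,0, 0,0,0,0,0,0,0, 0,0,0,0,0,0,0, 0,0,0,0,0,0,0, 0,0,0,0,0,0,0]'; python3 -m inch '[0,0,-1,0,0,0,0, 0,0,-2,0,0,0,0, 0,0,-4,0,0,0,0, 0,0,-8,0,0,0,0, 0,0,-14,0,0,0,0, 0,0,-18,0,0,0,0, 0,0,-18,0,0,0,0, 0,0,-18,0,0,0,0, 0,0,-18,0,0,0,0, 0,-4,-14,0,0,0,0, 0,-8,-6,0,0,0,0, 0,-8,0,0,0,0,0, 0,-4,0,0,0,0,0, 0,0,0,0,0,0,0]'
python3 - <<'E'
from h import *
s=read_state();print(s['clock'],case(s['position']))
p,W=wcloud();W=case(W);cv2.imwrite('pics/w5.png',p[:,:,::-1])
m=(W[...,0]>-95)&(W[...,0]<74)&(abs(W[...,1])<62)&(W[...,2]>65)&(W[...,2]<103)&((abs(W[...,0])>22)|(abs(W[...,1])>55));P=W[m]
A=np.c_[P[:,:2],np.ones(len(P))];f=np.linalg.lstsq(A,P[:,2],rcond=None)[0];print(len(P),f)
for a,b in((-95,-70),(-70,-30),(30,75)):
    q=P[(P[:,0]>a)&(P[:,0]<b)];print(a,len(q),np.median(q[:,2]))
E
```

```text
clock: 23.1
position: [449.1, 231.8, 80.2]
tcp_rot: [180.0, 0.0, 81.5]
wrist_force: [-6.7, -4.7, 24.7]
finger_gap: 0.3
finger_force: 12.2
clock: 24.5
position: [424.0, 234.9, 198.4]
tcp_rot: [-179.9, 0.0, 81.5]
wrist_force: [-0.1, 0.6, 0.0]
finger_gap: 0.9
finger_force: 0.0
24.5 [-110.12455205   -0.22803491  198.3814291 ]
13078 [ 8.98565731e-04 -8.81447010e-05  8.10753743e+01]
-95 2888 81.00103881947615
-70 4689 81.04686990556837
30 3815 81.11609627127336
```

View pics/w5.png

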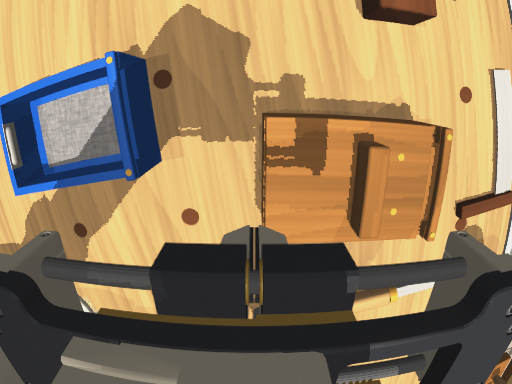

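The wrist view shows the lid closed and level, with its panel from (265,115) to (435,240), the bar at column 440 and the robot clear of it. The panel reads 81.0–81.1 mm everywhere, and that includes the camera's 1 mm bias, so it is flush.

```bash
python3 -c "
from workcell import *
print(hand_in())"
```

```text
the job is handed in; nothing more can be done
None
```

The case is closed: the tongue is hooked under the bar, the catch end was pressed home and held at about 25 N for about a second, the lid measures flush all round, and the job was handed in at about 24.5 s.

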